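# Put the foot file into the steriliser drawer

### The job

Take the long foot file with the handle out of the clear caddy and slide it, standing on its long edge, all the way down into the empty middle slot of the open steriliser drawer, between the two plates already there. Let go of it and then push the drawer fully shut without slamming it. Leave the short buffer in the caddy and the bottles, jar and bowl where they are.

Things in the scene. Friction and masses are not known exactly. Their poses are not given: they have to be found in the camera images.
- file: Foot file, flat, 160 mm long, 8 mm thick all over, about 110 g, standing on its long edge in a caddy slot. Origin: lower edge, mid-length, mid-thickness. x runs lengthwise from handle to paddle, z up: steel paddle with dark faces x -10 to +80 mm, z 0 to 52 mm; grey handle x -80 to -10 mm, z 14 to 38 mm. Centre of mass at about x +13 mm, z 26 mm.
- buffer: Short buffer without handle, a plain grey plate 95 mm long, 46 mm high, 8 mm thick, standing on its long edge in the other caddy slot; it stays there. Origin: middle of its lower edge, x lengthwise, z up.
- caddy: Fixed clear caddy block, 140 mm (x) by 190 mm (y), 30 mm high; origin at the centre of its underside. Two open-topped slots run along its y, at x -30 and +30 mm, 13 mm wide, 20 mm deep (floor 10 mm above the table), walls 120 mm long. The file stands in one, the buffer in the other.
- shut (a point): Point fixed to the steriliser, a white low box 200 mm deep (x), 270 mm wide (y), 95 mm high that does not move: where the middle of the drawer's bar handle lies when the drawer is shut, 42 mm in front of the box's front face and 50 mm above the table. Axes as for the slot: x in the closing direction, y to the left seen from the robot, z up.
- drawer (a joint): How far the drawer is pushed in, in m: 0 fully out, 0.18 shut; it starts nearly fully out. It slides with slight friction (about 1.5 N).
- slot (a point): Centre of the floor (16 mm above the table) of the middle slot in the drawer's grey block; moves with it. x in the closing direction, y along the slot, z up. Slot 12.5 mm wide, 24 mm deep, walls 120 mm long, ends open; like slots at x -45 and +45 mm hold fixed plates 42 mm high. Drawer 200 mm wide; side walls 29 mm, front (inner face x -77 mm, 12 mm thick) 70 mm above the slot floor.
- handle (a point): Middle of the brass bar handle on the drawer front: bar 10 mm thick, 100 mm long along the drawer's y, its axis 50 mm above the table and 30 mm in front of the panel. Axes as for the slot. The drawer slides out along -x.
- polish_a: upright nail-polish bottle, 30 mm diameter, 80 mm tall with its tapered cap, bystander; origin at the centre of its underside
- polish_b: upright nail-polish bottle, 30 mm diameter, 80 mm tall with its tapered cap, bystander; origin at the centre of its underside
- polish_c: upright nail-polish bottle, 30 mm diameter, 80 mm tall with its tapered cap, bystander; origin at the centre of its underside
- jar: glass jar with brass lid, 72 mm diameter, 85 mm tall, bystander; origin at the centre of its underside
- remover: remover bottle, 60 mm diameter, 150 mm tall, bystander; origin at the centre of its underside
- bowl: white ceramic bowl, 130 mm diameter, 50 mm high, bystander; origin at the centre of its underside
Mind the look-alikes: they are no part of the job. What is meant by the file is not green, and is the larger of those in its own colour.

How it is judged:
By the outcome, as a careful person would: the job done as asked, in the order asked, and still so for the second after the job is handed in, with the robot touching nothing.
It also fails if it takes over 54 s, if anything falls off the work surface, if the arm or the gripper's body presses on something with over 40 N, if the wrist force passes 120 N, or if a joint passes its speed limit or range.

### The arm

A 7-joint arm with a two-finger parallel gripper is mounted at the origin on the work surface. World frame = base frame: x ahead of the robot, y to its left, z up, the work surface at z = 0. Lengths are in m, angles in rad, forces in N, time in s.
With the tool pointing down it reaches from about 0.425 to 0.875 m from the base axis. Payload 4.7 kg.
Tool frame: the origin (TCP) lies midway between the tips of the shut fingers; the grasp point (between the pads) lies 19 mm behind it; z points along the fingers, y is the line along which they close (so a half turn about z gives the same grasp; the last joint's range is limited). The gripper opens to 87 mm and grips with 3 to 60 N. Pads are 19 mm wide; open, the fingers measure 117 mm over their backs; the gripper's body (75 mm by 190 mm) begins 51 mm behind the grasp point.
Start: joints at [0.014, 0.321, -0.07, 1.45, 0.023, 1.371, -0.057], TCP at [0.65, -0, 0.223] pointing down, gripper open.
Joint ranges: [-2.86, 2.86], [-0.3, 2.09], [-1.38, 1.24], [0.06, 2.45], [-1.56, 4.7], [0.09, 2.05], [-2.69, 2.69]. Speed limits (rad/s): [2.57, 2.57, 3.14, 3.14, 3.14, 3.14, 3.14].

### API

Orientations are given as a rotation vector (axis times angle).
In Python, from bench import ctrl gives the robot as it stands. The module is installed in compiled form; this text tells all that it offers.
- The arm moves only by the tool carry_out, never from a script. Its argument "steps" is a list of rows, each a list of 7 numbers: the turn, a rotation vector about the world's x, y, z in degrees, then the shift along the world's x, y, z in cm, then the opening, from 0 (shut) to 1 (fully open). A call has 1 to 12 rows; each row is the pose to reach, as a shift and turn from the pose commanded when the call began; what a row does not reach only later rows make up. A row lasts 1/10 s, in which the tool goes at most 50 mm and 8.59 degrees, less where a joint would pass 70% of its speed; a pose out of reach is approached as far as the arm can. A call with a gripper value outside its range is refused whole. The fingers move at their own pace and stop on an object; "squeeze" is the grip in N (left out, the last holds). Time passes only in rows, so rows that repeat a pose let the fingers close. It gives the time, the measured TCP pose, the force, the opening and the grip force at its end, in the units of the state.
- ctrl.get_state(): the state, without advancing time (a new reading comes with each control period).
- ctrl.get_image(name): name is "scene" or "side" or "wrist"; returns a dict with "pixels" (480x640x3 uint8, red, green, blue), "camera_matrix" (3x3 intrinsics, pixels), "k1" (the pictures are not rectified: a ray, as slopes to the right and down, at radius r is drawn at 1 + k1 r^2 times it, then the intrinsics apply), "cam_to_world" (4x4, takes a point from camera to world coordinates); the wrist camera has in their place "T_tool_cam" (4x4, takes a point from camera to tool coordinates, whose origin is the TCP and whose axes are the flange's). Camera axes: x right, y down, z forward; pixel columns grow to the right and rows downward; lengths in m; the calibration is good to about 2 mm. A picture is of the moment at which its call begins: read the wrist's pose just before it. There is no depth.
- ctrl.close_job(): hands the job in; it is judged then, once.
The state is a dict: "time": time; "joint_positions": joint angles; "qd": joint speeds; "joint_torque": joint torques, N m; "position": TCP position; "tool_rot": TCP orientation; "ft_force": force on the tool from outside, world axes, zero at the start; "torque": the same for the moment, N m; "grip_width": opening from 0.0 (shut) to 1.0 (fully open); "grip_force": force on a finger pad.
Only numpy, scipy, OpenCV 4.12 (cv2) and the standard library are available. Lean on these libraries where they do the work, as an engineer would, in place of code of your own. Each camera call takes 0.05 s, during which the arm holds its last target. There are 200 camera calls.

## Working session

There is one attempt and no reset: what is moved stays moved. The work goes in short steps, Python scripts to look and compute and a tool call to move; the robot and the scene stay as the last step left them, time stands still between calls to the robot, and variables do not carry over. Pictures are saved under pics/ and viewed, at most 10 in all, crops included, and the job is handed in when it is done.

Besides the shell and the picture viewer there is one more tool, called after ">>>" as name(argument=value, ...) on one line, values as JSON. carry_out: Moves the arm, as the interface text tells. Its arguments: {"type":"object","properties":{"steps":{"type":"array","items":{"type":"array","items":{"type":"number"}}},"squeeze":{"type":"number"}},"required":["steps"]}

```bash
mkdir -p pics
cat > h.py <<'E'
import numpy as np, cv2
from scipy.spatial.transform import Rotation as R
from bench import ctrl
def grab(n,f):
    s=ctrl.get_state(); im=ctrl.get_image(n)
    cv2.imwrite(f'pics/{f}.png',im['pixels'][:,:,::-1])
    if n=='wrist':
        T=np.eye(4);T[:3,:3]=R.from_rotvec(s['tool_rot']).as_matrix();T[:3,3]=s['position']
        M=T@np.array(im['T_tool_cam'])
    else: M=np.array(im['cam_to_world'])
    np.savez(f'pics/{f}.npz',K=im['camera_matrix'],k1=im['k1'],M=M)
    return s
def ray(f,uv):
    d=np.load(f'pics/{f}.npz');K=d['K'];k=float(d['k1']);M=d['M']
    p=cv2.undistortPoints(np.array(uv,float).reshape(-1,1,2),K,np.array([k,0,0,0,0.]))[:,0]
    D=np.c_[p,np.ones(len(p))]@M[:3,:3].T
    return M[:3,3],D
def onz(f,uv,z):
    o,D=ray(f,uv); return o+D*((z-o[2])/D[:,2])[:,None]
def proj(f,P):
    d=np.load(f'pics/{f}.npz');M=np.linalg.inv(d['M']);P=np.atleast_2d(P)
    c=P@M[:3,:3].T+M[:3,3]
    return cv2.projectPoints(c,np.zeros(3),np.zeros(3),d['K'],np.array([float(d['k1']),0,0,0,0]))[0][:,0]
E
python3 - <<'E'
from h import *
np.set_printoptions(precision=4,suppress=True)
for n in ['scene','side','wrist']:
    s=grab(n,n+'0'); print(n,np.load(f'pics/{n}0.npz')['M'])
print(s)
E
```

```text
scene [[ 0.1937  0.7425 -0.6412  1.1092]
 [ 0.9809 -0.1574  0.1141  0.0714]
 [-0.0162 -0.6511 -0.7588  0.7459]
 [ 0.      0.      0.      1.    ]]
side [[ 0.9955 -0.0597  0.0739  0.475 ]
 [-0.0949 -0.5894  0.8022 -0.7719]
 [-0.0043 -0.8056 -0.5924  0.7969]
 [ 0.      0.      0.      1.    ]]
wrist [[ 1.      0.0015 -0.0013  0.6498]
 [ 0.0011 -0.959  -0.2833  0.078 ]
 [-0.0017  0.2833 -0.959   0.3837]
 [ 0.      0.      0.      1.    ]]
{'time': 0.1, 'joint_positions': array([ 0.0141,  0.3217, -0.0701,  1.4515,  0.0226,  1.3708, -0.0569]), 'qd': array([-0.0002, -0.002 , -0.0003, -0.0011,  0.0011, -0.0011,  0.0014]), 'joint_torque': array([  0.0001, -49.2569,  -0.4061, -31.34  ,  -0.0643,   0.0395,
         0.0001]), 'position': array([ 0.6495, -0.0001,  0.2216]), 'tool_rot': array([-2.2206, -2.2208,  0.002 ]), 'ft_force': array([-0.4646, -1.0896, -0.2135]), 'torque': array([ 0.0021, -0.0104, -0.0191]), 'grip_force': 0.0, 'grip_width': 0.9966589973160928}
```

View pics/scene0.png

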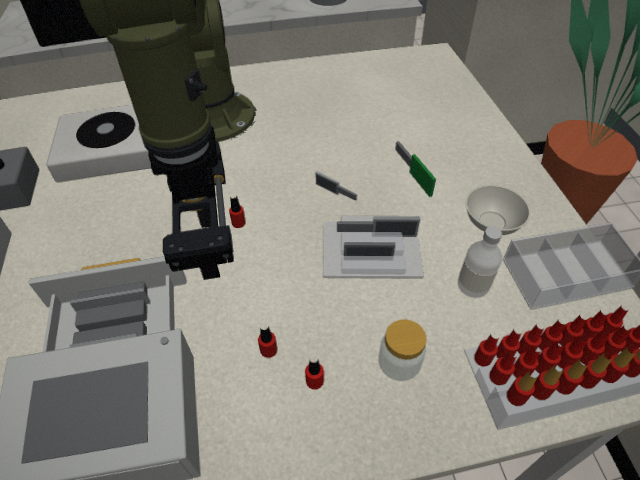

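View pics/side0.png

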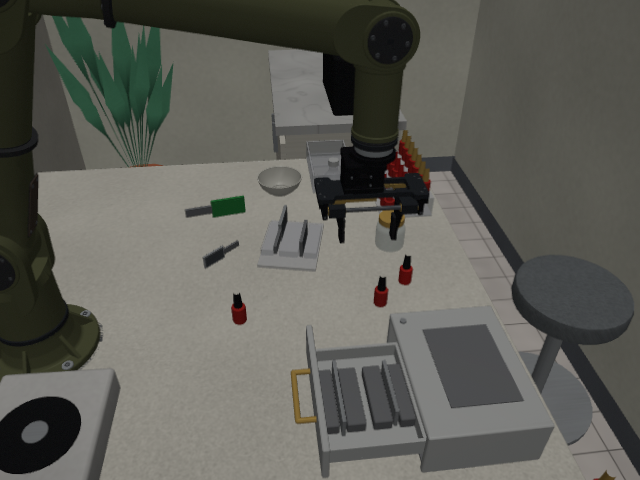

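View pics/wrist0.png

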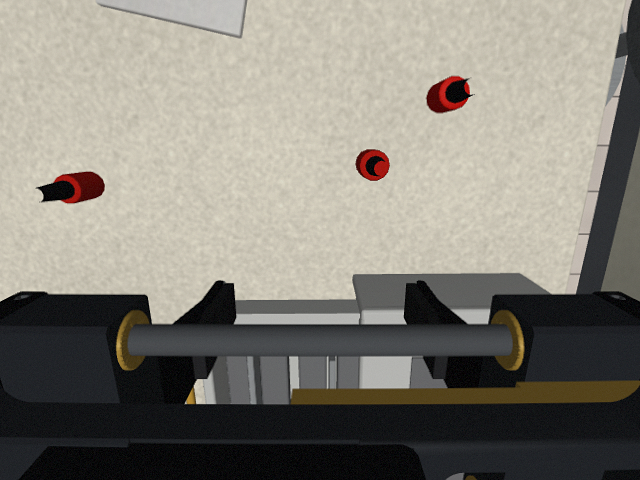

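The scene view shows the caddy near (372,250), with two grey plates in it, and the drawer at (110,300). Things that could be taken for the file:
- caddy rear item with handle, scene (378,227)
- caddy front plate without handle, the buffer, scene (369,249)
- loose small grey file on the table, scene (335,187)
- green file, scene (415,170)

By the description I choose the caddy item with the handle at (378,227), and will check it in a close crop.

Run:
```python
from h import *
a=cv2.imread('pics/scene0.png')[200:290,310:440]; b=cv2.imread('pics/side0.png')[195:280,250:335]
c=cv2.imread('pics/side0.png')[320:475,285:455]
a=cv2.resize(a,None,fx=3.4,fy=3.4,interpolation=2); b=cv2.resize(b,None,fx=3.4,fy=3.4,interpolation=2)
o=np.zeros((600,800,3),np.uint8); o[:a.shape[0],:a.shape[1]]=a; o[310:310+b.shape[0],:b.shape[1]]=b
c=cv2.resize(c,None,fx=2,fy=2,interpolation=2); o[:c.shape[0],450:450+c.shape[1]]=c
cv2.imwrite('pics/crop1.png',o)
```

```text
(no output)
```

View pics/crop1.png

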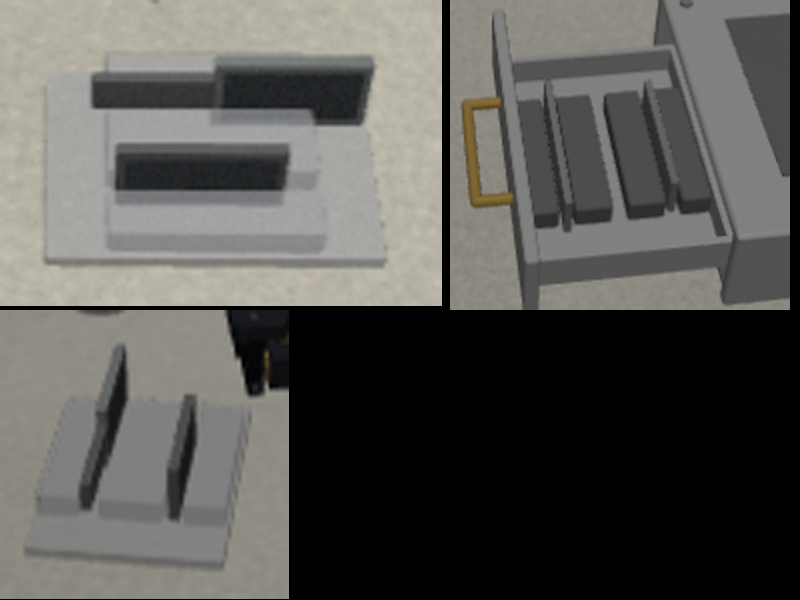

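The crop confirms it: the rear caddy item has a low handle at -y and a tall paddle at +y, and the front plate has no handle. The drawer's empty middle slot is near side (360,390).

Run:
```python
from h import *
np.set_printoptions(precision=4,suppress=True)
sc=lambda x,y:(310+x/3.4,200+y/3.4); sd=lambda x,y:(250+x/3.4,195+(y-310)/3.4); dr=lambda x,y:(285+(x-450)/2,320+y/2)
print('file scene',onz('scene0',[sc(217,62),sc(373,60)],.062),onz('scene0',[sc(92,76)],.048))
print('file side',onz('side0',[sd(122,347),sd(100,410)],.062),onz('side0',[sd(85,490)],.048))
print('caddy base sc',onz('scene0',[sc(46,262),sc(385,262)],0.0))
print('base side',onz('side0',[sd(27,553),sd(222,565)],0))
print('slot',onz('side0',[dr(597,95),dr(622,218)],.040))
print('plates',onz('side0',[dr(548,82),dr(568,165+60),dr(648,82),dr(672,205)],.058))
print('handle',onz('side0',[dr(467,104),dr(476,203)],.05))
print('jar,bottles',onz('side0',[(239,322),(381,304),(405,282),(390,245)],0.0), onz('scene0',[(477,290),(497,225)],0))
```

```text
file scene [[0.4963 0.2942 0.062 ]
 [0.5131 0.3811 0.062 ]] [[0.4795 0.2258 0.048 ]]
file side [[0.5149 0.3741 0.062 ]
 [0.4944 0.292  0.062 ]] [[0.48   0.2163 0.048 ]]
caddy base sc [[0.5687 0.1802 0.    ]
 [0.6078 0.3649 0.    ]]
base side [[0.4368 0.2106 0.    ]
 [0.5718 0.1839 0.    ]]
slot [[ 0.6173 -0.149   0.04  ]
 [ 0.6165 -0.2777  0.04  ]]
plates [[ 0.5724 -0.1446  0.058 ]
 [ 0.5694 -0.2914  0.058 ]
 [ 0.6622 -0.1537  0.058 ]
 [ 0.6554 -0.2817  0.058 ]]
handle [[ 0.4983 -0.1558  0.05  ]
 [ 0.4986 -0.2585  0.05  ]]
jar,bottles [[ 0.3945  0.0292  0.    ]
 [ 0.7031  0.0536 -0.    ]
 [ 0.7726  0.1201  0.    ]
 [ 0.7686  0.2627 -0.    ]] [[0.6574 0.4534 0.    ]
 [0.5124 0.5607 0.    ]]
```

>>> carry_out(steps=[[0, 0, -2, -2.5, 3.7, 0, 0.5], [0, 0, -4, -5, 7.4, 0, 0.5], [0, 0, -6, -7.5, 11, 0, 0.5], [0, 0, -8, -10, 14.7, 0, 0.5], [0, 0, -10, -12.5, 18.4, 0, 0.5], [0, 0, -12, -15, 22, 0, 0.5], [0, 0, -12, -15, 22, 0, 0.5], [0, 0, -12, -15, 22, 0, 0.5]])

```text
time: 0.95
position: [0.4993, 0.2209, 0.2226]
tool_rot: [2.438, 1.981, -0.0]
ft_force: [0.2, -0.3, -1.5]
grip_width: 0.506
grip_force: 0.0
```

Run:
```python
from h import *
s=grab('wrist','wrist1'); print(s['position'],s['tool_rot'],s['qd'].max(),s['grip_width'],s['time'])
```

```text
[0.49934591 0.22090649 0.22256005] [ 2.43784810e+00  1.98063971e+00 -1.72536903e-04] 0.04587030107877201 0.5062041901293943 0.95
```

View pics/wrist1.png

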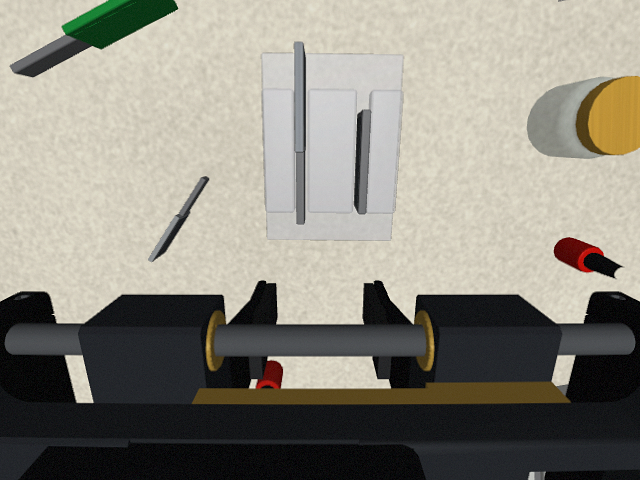

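The wrist view shows the file upright from (299,42) to (300,223): paddle above row 151, handle below. The buffer is at (362,160).

Run:
```python
from h import *
np.set_printoptions(precision=4,suppress=True)
g=cv2.imread('pics/wrist1.png',0)
for r in (35,40,44,50,80,120,145,160,200,218): print(r,g[r,288:312])
print(g[30:60,299],g[210:235,300])
print(onz('wrist1',[(299.3,42),(299.8,150)],.062),onz('wrist1',[(300,222)],.048))
```

```text
35 [213 214 211 214 212 210 211 210 210 209 207 210 210 211 209 208 208 212
 213 207 205 200 201 201]
40 [206 208 210 209 206 206 207 208 208 208 207 212 215 215 214 207 207 209
 211 213 211 213 209 210]
44 [219 220 220 218 218 178 134 138 145 141 138 138 142 145 129 120 194 206
 212 213 209 205 204 204]
50 [207 208 207 212 217 223 156 139 145 142 140 139 144 149 134  70 126 212
 218 214 211 211 209 207]
80 [207 206 205 206 207 211 153 139 145 144 140 138 144 150 138  80  29  58
 201 207 208 210 209 207]
120 [206 208 207 201 193 173 113 128 147 149 142 143 144 153 141  85  33  60
 206 200 183 191 203 205]
145 [203 202 206 202 192 177 124 135 150 147 145 141 146 150 144  93  35  59
 200 192 182 187 201 204]
160 [200 202 200 197 192 176 154 192 109 116 120 121 122 120 125 103  36 157
 202 192 182 187 200 201]
200 [194 195 193 198 190 184 159 178 115 107 113 114 114 116 120 103  38 155
 201 185 177 186 195 195]
218 [198 196 196 194 193 196 199 202 136 107 113 111 113 111 113 104  40 153
 196 195 196 193 195 195]
[213 209 207 209 208 210 212 212 210 208 212 171 135 134 138 140 137 141
 140 138 139 137 138 139 138 140 139 136 139 139] [112 113 112 115 112 114 115 113 113 112 112 112 113 111 139 203 197 193
 194 193 192 193 192 192 194]
[[0.5152 0.3795 0.062 ]
 [0.4965 0.2943 0.062 ]] [[0.4807 0.2266 0.048 ]]
```

Run:
```python
from h import *
np.set_printoptions(precision=4,suppress=True)
P=onz('wrist1',[(298,41.3),(298.3,80),(298.5,145),(298.6,151)],.062);H=onz('wrist1',[(299.6,160),(299.6,200),(299.7,224.3)],.048)
print(P,H)
d=P[0,:2]-H[2,:2]; L=np.linalg.norm(d); a=np.degrees(np.arctan2(d[1],d[0])); print(L,a)
u=d/L; o=(P[0,:2]+H[2,:2])/2; print('origin',o,'x+13',o+.013*u)
```

```text
[[0.5142 0.3802 0.062 ]
 [0.5079 0.3511 0.062 ]
 [0.4963 0.2988 0.062 ]
 [0.4953 0.2937 0.062 ]] [[0.4935 0.2853 0.048 ]
 [0.4852 0.2482 0.048 ]
 [0.4799 0.2244 0.048 ]]
0.15951852611628992 77.5862677401481
origin [0.4971 0.3023] x+13 [0.4999 0.315 ]
```

>>> carry_out(steps=[[0, 0, 0, 0, 3, 0, 0.5], [0, 0, 0, 0, 6.5, -2, 0.5], [0, 0, 0, 0, 9.5, -5, 0.5], [0, 0, 0, 0, 9.5, -9, 0.5], [0, 0, 0, 0, 9.5, -12.5, 0.5], [0, 0, 0, 0, 9.5, -15.5, 0.5], [0, 0, 0, 0, 9.5, -17.5, 0.5], [0, 0, 0, 0, 9.5, -18.3, 0.5], [0, 0, 0, 0, 9.5, -18.3, 0.5], [0, 0, 0, 0, 9.5, -18.3, 0.5]])

```text
time: 2.0
position: [0.5013, 0.3147, 0.0405]
tool_rot: [2.442, 1.975, 0.002]
ft_force: [1.0, 0.1, -0.9]
grip_width: 0.501
grip_force: 0.0
```

>>> carry_out(steps=[[0, 0, 0, 0, 0, 0, 0.25], [0, 0, 0, 0, 0, 0, 0.1], [0, 0, 0, 0, 0, 0, 0], [0, 0, 0, 0, 0, 0, 0], [0, 0, 0, 0, 0, 0, 0], [0, 0, 0, 0, 0, 0, 0]], squeeze=30)

```text
time: 2.6
position: [0.5, 0.315, 0.0397]
tool_rot: [2.441, 1.977, 0.0]
ft_force: [-0.3, -1.1, 0.4]
grip_width: 0.089
grip_force: 30.0
```

>>> carry_out(steps=[[0, 0, 0, 0, 0, 0.5, 0], [0, 0, 0, 0, 0, 1.5, 0], [0, 0, 0, 0, 0, 3.5, 0], [0, 0, 0, 0, 0, 6.5, 0], [0, 0, 0, 0, 0, 10, 0], [0, 0, 0, 0, 0, 14, 0], [0, 0, 2, 1, -1, 17, 0], [0, 0, 4, 2, -4, 19, 0], [0, 0, 6, 2.5, -8, 20, 0], [0, 0, 8, 3, -12, 20, 0], [0, 0, 10, 3.5, -16, 20, 0], [0, 0, 12, 4, -20, 20, 0]])

```text
time: 3.8
position: [0.5401, 0.1135, 0.2407]
tool_rot: [2.219, 2.223, 0.002]
ft_force: [-0.1, -0.9, -1.6]
grip_width: 0.088
grip_force: 30.0
```

>>> carry_out(steps=[[0, 0, 0, 0, -4, 0, 0], [0, 0, 0, 0, -8, 0, 0], [0, 0, 0, 0, -12, 0, 0], [0, 0, 0, 0, -16, 0, 0], [0, 0, 0, 0.5, -20, 0, 0], [0, 0, 0, 1, -24, 0, 0], [0, 0, 0, 1.5, -28, 0, 0], [0, 0, 0, 2, -32, 0, 0], [0, 0, 0, 2, -35.5, 0, 0], [0, 0, 0, 2, -38.5, 0, 0], [0, 0, 0, 2, -40.5, 0, 0], [0, 0, 0, 2, -40.5, 0, 0]])

```text
time: 5.0
position: [0.5586, -0.2943, 0.24]
tool_rot: [2.227, 2.214, -0.003]
ft_force: [-0.2, -0.0, -1.3]
grip_width: 0.095
grip_force: 30.0
```

>>> carry_out(steps=[[0, 0, 0, 0, 0, 0, 0], [0, 0, 0, 0, 0, 0, 0], [0, 0, 0, 0, 0, 0, 0]])

```text
time: 5.3
position: [0.5606, -0.2882, 0.2399]
tool_rot: [-2.219, -2.224, -0.001]
ft_force: [0.0, -0.3, -0.1]
grip_width: 0.085
grip_force: 30.0
```

Run:
```python
from h import *
s=grab('wrist','wrist2'); print(s['position'],s['tool_rot'],s['qd'].max(),s['grip_width'],s['time'])
grab('side','side2');grab('scene','scene2')
```

```text
[ 0.560575   -0.28820702  0.23986872] [-2.21855292e+00 -2.22421443e+00 -1.33699878e-03] 0.006030734139090758 0.0852929716238254 5.3
```

View pics/wrist2.png

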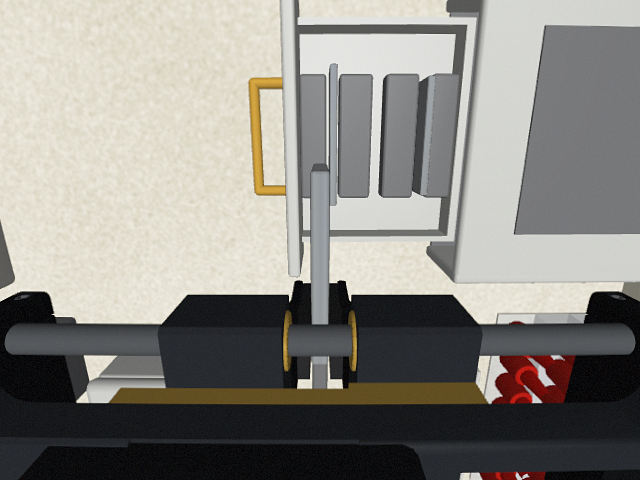

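The wrist view shows the held file at (319,170) to (319,300), the drawer at right with the empty slot at about u 372–383 (rows 74–197), and plates in the outer slots.

Run:
```python
from h import *
np.set_printoptions(precision=4,suppress=True,linewidth=150)
g=cv2.imread('pics/wrist2.png',0)
for r in (80,100,130,160,190): print(r,'slot',g[r,364:392])
for r in (80,110,130,150): print(r,'blockL',g[r,334:346],'fr',g[r,280:302])
for r in (172,200,240,270): print(r,'file',g[r,306:334])
print('rows', g[66:82,355],g[190:205,355],g[66:82,400],g[190:205,400], 'fileend',g[158:178,319])
c=cv2.resize(cv2.imread('pics/wrist2.png')[60:280,280:480],None,fx=2.7,fy=2.7,interpolation=2); cv2.imwrite('pics/crop2.png',c)
```

```text
80 slot [139 139 138 138 137 138 136 113 132 237 229 227 225 225 226 226 227 230 219  71  43  49  72 104 122 138 140 140]
100 slot [137 137 137 136 137 137 123 112 172 231 226 226 225 225 226 226 229 229  81  42  51  66 103 116 132 138 139 139]
130 slot [132 134 134 134 135 123 109 187 228 225 224 224 224 224 224 228 237  35  50  52  77 105 120 138 135 137 131 135]
160 slot [130 130 132 134 120 104 178 227 222 221 222 221 222 223 228 191  41  46  46  91 109 121 132 131 130 131 131 130]
190 slot [128 128 129 118 104 169 223 220 219 218 219 218 220 227  94  45  50  58 102 112 125 128 128 129 125 125 128 126]
80 blockL [160 159 143 164 188  43  99 119 140 141 142 143] fr [170 169 152 171 196 211 215 214 216 218 218 219 221 213 192 147  96  91  95  85 110 129]
110 blockL [162 158 147 191 101  59 103 121 140 141 137 138] fr [219 219 225 162 172 198 211 214 216 215 218 218 219 216 207 188 128  94  93  80  99 116]
130 blockL [161 161 139 241  68  75 103 124 141 136 138 136] fr [222 223 227 163 168 183 206 212 214 214 217 215 218 219 213 196 161  99  89  90  88 104]
150 blockL [160 156 132 1
[... 271 characters left out ...]
21 227  98 133 143 157 158 159 158 154 155 152 151 151 154 156 158 159 158 146 141  83 144 166 161 158]
240 file [211 211 212 220 114 129 141 154 158 159 161 157 154 153 152 154 156 155 162 161 155 144 133 132 213 215 214 211]
270 file [225 232 235 239 162 123 138 152 160 161 159 157 157 154 152 155 154 158 160 163 154 144 114 203 237 235 229 228]
rows [227 227 226 226 226 228 230 221  94 120 138 141 139 141 141 142] [129 127 128 129 128 128 106  87 230 220 218 217 217 216 217] [225 223 224 225 224 224 228 182 107 123 137 139 138 138 139 138] [126 126 127 125 125 124  99 102 225 218 216 217 215 216 215] fileend [132 132 133 132 135 107  82  83  83  86  87  83  79 116 141 146 150 156 152 152]
```

View pics/crop2.png

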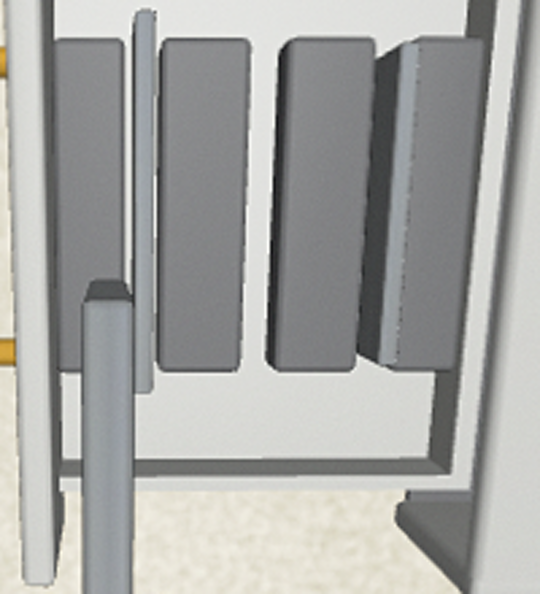

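Run:
```python
from h import *
np.set_printoptions(precision=4,suppress=True,linewidth=150)
s=ctrl.get_state(); p=s['position']; print(p, s['time'])
L=onz('wrist2',[(372.5,80),(372,100),(370.8,130),(369.9,160),(368.9,190)],.038)
Rr=onz('wrist2',[(382.5,80),(381.6,100),(380.5,130),(379.3,160),(377.8,190)],.016)
Rt=onz('wrist2',[(388,80),(387,100),(386,130),(384.3,160),(382.8,190)],.038)
print('L',L,'R',Rr,'Rt',Rt)
for A in (L,Rr,Rt):
    m=np.polyfit(A[:,1],A[:,0],1); print('slope deg',-np.degrees(m[0]))
E_=onz('wrist2',[(355,74),(355,197.3),(400,73.5),(400,197)],.0395); print('ends',E_,E_[:,1].mean())
z=p[2]+.0223
F=onz('wrist2',[(319.2,172),(319.1,200),(319,240),(319,270),(319,170.5)],z); print('file',F)
```

```text
[ 0.5603 -0.289   0.2398] 5.45
L [[ 0.6113 -0.1519  0.038 ]
 [ 0.6116 -0.17    0.038 ]
 [ 0.6116 -0.198   0.038 ]
 [ 0.612  -0.2272  0.038 ]
 [ 0.6123 -0.2579  0.038 ]] R [[ 0.6246 -0.1483  0.016 ]
 [ 0.6247 -0.1675  0.016 ]
 [ 0.6251 -0.1972  0.016 ]
 [ 0.6253 -0.2282  0.016 ]
 [ 0.6253 -0.2607  0.016 ]] Rt [[ 0.6263 -0.1518  0.038 ]
 [ 0.6263 -0.1699  0.038 ]
 [ 0.6269 -0.1979  0.038 ]
 [ 0.6268 -0.2272  0.038 ]
 [ 0.6269 -0.2578  0.038 ]]
slope deg 0.4934090473997846
slope deg 0.4006450119841047
slope deg 0.33021355436616256
ends [[ 0.5941 -0.147   0.0395]
 [ 0.5978 -0.2654  0.0395]
 [ 0.6372 -0.1462  0.0395]
 [ 0.6451 -0.2648  0.0395]] -0.2058456082232309
file [[ 0.5602 -0.2215  0.2621]
 [ 0.5602 -0.2327  0.2621]
 [ 0.5603 -0.2495  0.2621]
 [ 0.5603 -0.2629  0.2621]
 [ 0.5602 -0.2209  0.2621]]
```

>>> carry_out(steps=[[0, 0, 0.3, 2, 3, 0, 0], [0, 0, 0.3, 4, 6.5, 0, 0], [0, 0, 0.3, 5.8, 9.7, -1, 0], [0, 0, 0.3, 5.8, 9.7, -4, 0], [0, 0, 0.3, 5.8, 9.7, -8, 0], [0, 0, 0.3, 5.8, 9.7, -12, 0], [0, 0, 0.3, 5.8, 9.7, -14, 0], [0, 0, 0.3, 5.8, 9.7, -14.5, 0], [0, 0, 0.3, 5.8, 9.7, -14.5, 0], [0, 0, 0.3, 5.8, 9.7, -14.5, 0], [0, 0, 0.3, 5.8, 9.7, -14.5, 0]])

```text
time: 6.55
position: [0.6194, -0.1934, 0.0968]
tool_rot: [2.213, 2.225, 0.003]
ft_force: [-0.1, 0.2, -0.2]
grip_width: 0.09
grip_force: 30.0
```

Run:
```python
from h import *
for i in range(4): print(grab('wrist','wrist3')['position'])
grab('side','side3'); s=grab('scene','scene3'); print(s['position'],s['ft_force'])
a=cv2.resize(cv2.imread('pics/side3.png')[310:470,290:450],None,fx=2.5,fy=2.5,interpolation=2)
b=cv2.resize(cv2.imread('pics/wrist3.png')[0:400,180:500],None,fx=1,fy=1)
o=np.zeros((400,720,3),np.uint8);o[:,:400]=a;o[:,400:]=b
cv2.imwrite('pics/crop3.png',o)
```

```text
[ 0.61935217 -0.19339674  0.09676702]
[ 0.61917944 -0.19337256  0.09652757]
[ 0.61893031 -0.19330095  0.09621341]
[ 0.61872891 -0.19322437  0.09591544]
[ 0.61835041 -0.19312738  0.09527248] [-0.02665373  0.94558318 -0.73127447]
```

View pics/crop3.png

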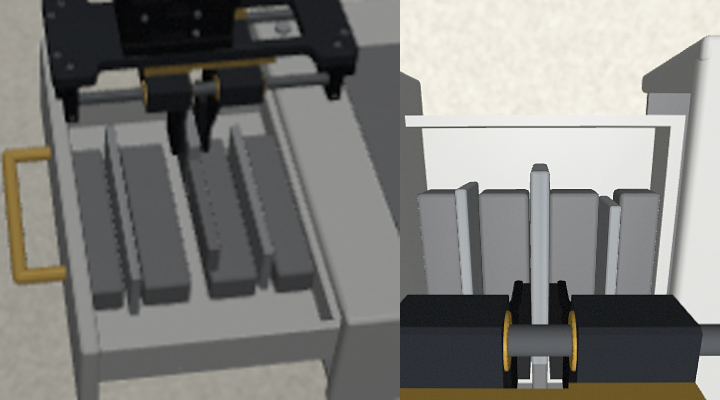

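The wrist part of the crop shows the held file (u≈540) centred between the blocks' edges (528 and 552), and the side part shows it above the middle slot. Lowering.

>>> carry_out(steps=[[0, 0, 0, 0, 0, -1, 0], [0, 0, 0, 0, 0, -2, 0], [0, 0, 0, 0, 0, -2.7, 0], [0, 0, 0, 0, 0, -3.2, 0], [0, 0, 0, 0, 0, -3.2, 0]])

```text
time: 7.35
position: [0.6172, -0.1928, 0.0611]
tool_rot: [-2.214, -2.226, 0.002]
ft_force: [-0.0, -0.4, -1.6]
grip_width: 0.089
grip_force: 30.0
```

>>> carry_out(steps=[[0, 0, 0, 0, 0, -0.5, 0], [0, 0, 0, 0, 0, -1, 0], [0, 0, 0, 0, 0, -1.3, 0], [0, 0, 0, 0, 0, -1.5, 0], [0, 0, 0, 0, 0, -1.6, 0], [0, 0, 0, 0, 0, -1.6, 0], [0, 0, 0, 0, 0, -1.6, 0]])

```text
time: 8.05
position: [0.6181, -0.1931, 0.0468]
tool_rot: [2.215, 2.227, 0.0]
ft_force: [-0.9, -0.6, -1.2]
grip_width: 0.09
grip_force: 30.0
```

>>> carry_out(steps=[[0, 0, 0, 0, 0, -0.1, 0], [0, 0, 0, 0, 0, -0.2, 0], [0, 0, 0, 0, 0, -0.2, 0], [0, 0, 0, 0, 0, -0.2, 0], [0, 0, 0, 0, 0, -0.2, 0]])

```text
time: 8.55
position: [0.6187, -0.1931, 0.0457]
tool_rot: [2.215, 2.226, 0.001]
ft_force: [-1.1, 1.1, 5.4]
grip_width: 0.088
grip_force: 30.0
```

The file is on the slot floor (5 N upward). I release it gently and rise.

>>> carry_out(steps=[[0, 0, 0, 0, 0, 0, 0.13], [0, 0, 0, 0, 0, 0, 0.18], [0, 0, 0, 0, 0, 0, 0.22], [0, 0, 0, 0, 0, 0, 0.22], [0, 0, 0, 0, 0, 0, 0.22], [0, 0, 0, 0, 0, 1, 0.22], [0, 0, 0, 0, 0, 3, 0.22], [0, 0, 0, 0, 0, 6, 0.22], [0, 0, 0, 0, 0, 10, 0.22], [0, 0, 0, 0, 0, 14, 0.22], [0, 0, 0, 0, 0, 17, 0.22], [0, 0, 0, 0, 0, 18, 0.22]])

```text
time: 9.75
position: [0.6199, -0.1936, 0.23]
tool_rot: [2.211, 2.222, 0.006]
ft_force: [0.4, -0.8, 0.1]
grip_width: 0.225
grip_force: 0.0
```

>>> carry_out(steps=[[0, 0, 0, -4, -2, 0, 0.1], [0, 0, 0, -8, -4, 0, 0], [0, 0, 0, -11, -6, 0, 0], [0, 0, 0, -13, -8, 0, 0], [0, 0, 0, -14, -9, 0, 0], [0, 0, 0, -14, -9, 0, 0], [0, 0, 0, -14, -9, 0, 0]])

```text
time: 10.45
position: [0.4791, -0.2818, 0.2243]
tool_rot: [-2.214, -2.228, -0.002]
ft_force: [-0.5, 1.1, -0.5]
grip_width: 0.007
grip_force: 0.0
```

Run:
```python
from h import *
np.set_printoptions(precision=4,suppress=True)
s=grab('wrist','wrist4'); print(s['position'],s['time'],s['grip_width'],s['joint_positions'])
grab('side','side4')
a=cv2.resize(cv2.imread('pics/side4.png')[310:470,270:430],None,fx=2.5,fy=2.5,interpolation=2)
b=cv2.imread('pics/wrist4.png')[0:400,240:640]
o=np.hstack([a,b]); cv2.imwrite('pics/crop4.png',o)
```

```text
[ 0.4791 -0.2818  0.2243] 10.45 0.007145055900621615 [ 0.3305  0.1181  0.1679  1.693  -0.0213  1.3323  0.5086]
```

View pics/crop4.png

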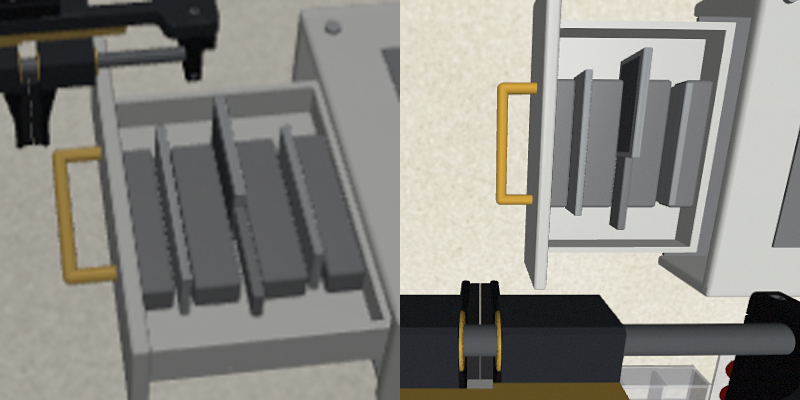

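The file stands upright and fully down in the middle slot, and nothing else has moved. Next I measure the bar handle, seen at wrist about (500,143) in the crop.

Run:
```python
from h import *
np.set_printoptions(precision=4,suppress=True)
g=cv2.imread('pics/wrist4.png')
for r in (95,143,190): print(g[r,328:352,0])
print(g[78:92,352,0],g[195:210,352,0])
# bar left/right silhouette at axis height
print(onz('wrist4',[(335+2,95),(338,143),(338,190)],.05), onz('wrist4',[(354,83),(354,204)],.05))
print('plate obj',onz('side0',[(118,372),(100,470)],.05))
# box front face: top front edge in side0 crop
dr=lambda x,y:(285+(x-450)/2,320+y/2)
print('box top front',onz('side0',[(390,318),(424,442)],.095))
print(ctrl.get_state()['position'])
```

```text
[206 208 210 212 217 218 212 212 217  46  47  50  61  66  65  61  58  58
  55  41 152 198 191 189]
[211 209 211 209 206 207 207 211 126  50  48  53  60  67  66  62  57  54
  41 164 212 206 203 201]
[214 210 207 197 205 209 216 223  71  44  53  62  60  65  58  60  53  38
 162 205 201 200 200 204]
[206 212 215 203 143  45  56  62  66  69  64  51  58  53] [ 44  57  61  64  63  65  59  59  45  92 215 205 205 209 209]
[[ 0.494  -0.1624  0.05  ]
 [ 0.4958 -0.2041  0.05  ]
 [ 0.4968 -0.2478  0.05  ]] [[ 0.509  -0.1523  0.05  ]
 [ 0.5127 -0.2614  0.05  ]]
plate obj [[ 0.1841 -0.1265  0.05  ]
 [ 0.1929 -0.3165  0.05  ]]
box top front [[ 0.6851 -0.0838  0.095 ]
 [ 0.6804 -0.3435  0.095 ]]
[ 0.4795 -0.2812  0.2242]
```

>>> carry_out(steps=[[0, 0, 0, -1.2, 4, -1, 0], [0, 0, 0, -2.3, 7.7, -3, 0], [0, 0, 0, -2.3, 7.7, -7, 0], [0, 0, 0, -2.3, 7.7, -11, 0], [0, 0, 0, -2.3, 7.7, -15, 0], [0, 0, 0, -2.3, 7.7, -17, 0], [0, 0, 0, -2.3, 7.7, -18.1, 0], [0, 0, 0, -2.3, 7.7, -18.1, 0], [0, 0, 0, -2.3, 7.7, -18.1, 0]])

```text
time: 11.45
position: [0.4563, -0.2059, 0.0445]
tool_rot: [2.214, 2.227, 0.001]
ft_force: [0.4, -0.8, 0.9]
grip_width: 0.005
grip_force: 0.0
```

>>> carry_out(steps=[[0, 0, 0, 0.6, 0, 0, 0], [0, 0, 0, 1.2, 0, 0, 0], [0, 0, 0, 1.6, 0, 0, 0], [0, 0, 0, 2, 0, 0, 0], [0, 0, 0, 2.3, 0, 0, 0], [0, 0, 0, 2.6, 0, 0, 0], [0, 0, 0, 3, 0, 0, 0], [0, 0, 0, 3.5, 0, 0, 0], [0, 0, 0, 4, 0, 0, 0], [0, 0, 0, 4.6, 0, 0, 0], [0, 0, 0, 5.2, 0, 0, 0], [0, 0, 0, 5.8, 0, 0, 0]])

```text
time: 12.65
position: [0.5134, -0.2058, 0.0434]
tool_rot: [-2.215, -2.227, 0.0]
ft_force: [-1.8, 0.5, 0.5]
grip_width: 0.007
grip_force: 0.9
```

>>> carry_out(steps=[[0, 0, 0, 0.7, 0, 0, 0], [0, 0, 0, 1.4, 0, 0, 0], [0, 0, 0, 2.1, 0, 0, 0], [0, 0, 0, 2.8, 0, 0, 0], [0, 0, 0, 3.5, 0, 0, 0], [0, 0, 0, 4.2, 0, 0, 0], [0, 0, 0, 4.9, 0, 0, 0], [0, 0, 0, 5.6, 0, 0, 0], [0, 0, 0, 6.3, 0, 0, 0], [0, 0, 0, 7, 0, 0, 0], [0, 0, 0, 7.7, 0, 0, 0], [0, 0, 0, 8.2, 0, 0, 0]])

```text
time: 13.85
position: [0.5958, -0.2061, 0.0436]
tool_rot: [2.215, 2.227, 0.0]
ft_force: [-1.7, 1.6, 0.5]
grip_width: 0.007
grip_force: 0.9
```

Run:
```python
from h import *
s=grab('side','side5'); print(s['position'],s['ft_force'])
grab('wrist','wrist5')
a=cv2.resize(cv2.imread('pics/side5.png')[300:480,270:450],None,fx=2.2,fy=2.2,interpolation=2)
b=cv2.imread('pics/wrist5.png')[0:396,200:600]
cv2.imwrite('pics/crop5.png',np.hstack([a,b]))
```

```text
[ 0.59584909 -0.2060756   0.04360457] [-1.70582025  1.60570596  0.50109644]
```

View pics/crop5.png

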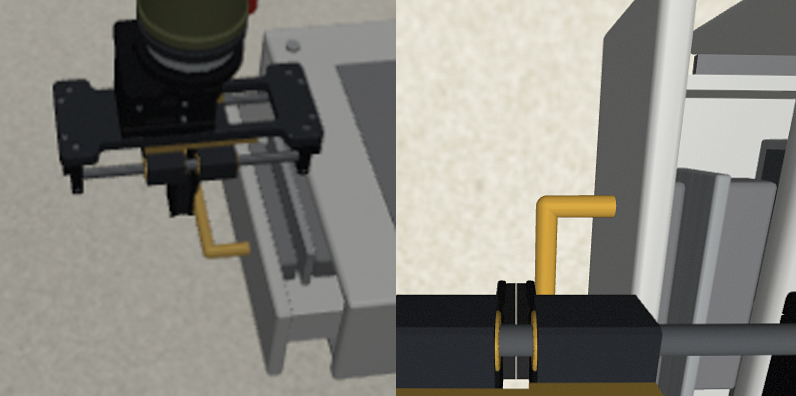

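The fingertips push the bar and the drawer is mostly in. Continuing slowly.

>>> carry_out(steps=[[0, 0, 0, 0.4, 0, 0, 0], [0, 0, 0, 0.8, 0, 0, 0], [0, 0, 0, 1.2, 0, 0, 0], [0, 0, 0, 1.6, 0, 0, 0], [0, 0, 0, 2.0, 0, 0, 0], [0, 0, 0, 2.4, 0, 0, 0], [0, 0, 0, 2.6, 0, 0, 0], [0, 0, 0, 2.8, 0, 0, 0]])

```text
time: 14.75
position: [0.6231, -0.2061, 0.0435]
tool_rot: [2.216, 2.227, -0.0]
ft_force: [-1.8, -1.4, 1.5]
grip_width: 0.003
grip_force: 0.8
```

Run:
```python
from h import *
s=grab('side','side6'); print(s['position'],s['ft_force'])
a=cv2.resize(cv2.imread('pics/side6.png')[290:480,300:490],None,fx=3,fy=3,interpolation=2)
cv2.imwrite('pics/crop6.png',a)
```

```text
[ 0.62314671 -0.20611066  0.0434759 ] [-1.83380877 -1.43245657  1.50732436]
```

View pics/crop6.png

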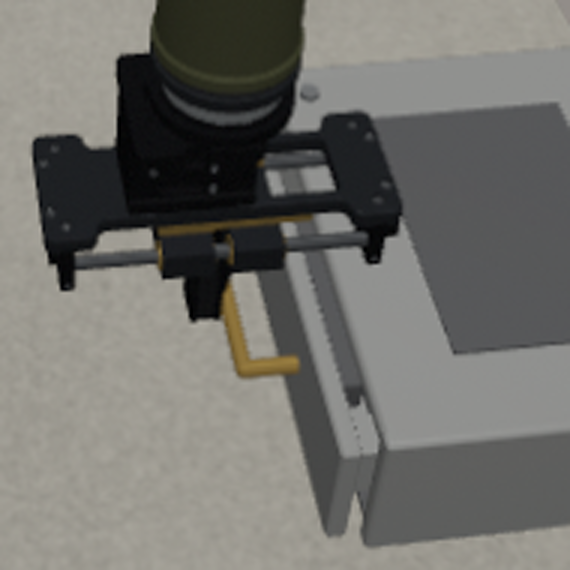

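About 1–2 cm of gap is left, with the panel's inner edge near (355,460) against the box edge near (385,445). Creeping on.

>>> carry_out(steps=[[0, 0, 0, 0.2, 0, 0, 0], [0, 0, 0, 0.4, 0, 0, 0], [0, 0, 0, 0.6, 0, 0, 0], [0, 0, 0, 0.8, 0, 0, 0], [0, 0, 0, 1.0, 0, 0, 0]])

```text
time: 15.3
position: [0.6324, -0.2059, 0.0434]
tool_rot: [-2.215, -2.226, 0.002]
ft_force: [-6.6, -0.7, 4.2]
grip_width: 0.009
grip_force: 3.1
```

>>> carry_out(steps=[[0, 0, 0, 0.2, 0, 0, 0], [0, 0, 0, 0.4, 0, 0, 0], [0, 0, 0, 0.6, 0, 0, 0], [0, 0, 0, 0.6, 0, 0, 0]])

```text
time: 15.7
position: [0.6325, -0.2059, 0.0434]
tool_rot: [-2.209, -2.218, 0.013]
ft_force: [-18.2, 2.2, 13.6]
grip_width: 0.007
grip_force: 9.3
```

The drawer stopped at x=0.6325 with the force rising, so it has probably reached its stop. I back off and check by numbers, since my picture allowance is used up (I have viewed 11, one over the 10 allowed).

>>> carry_out(steps=[[0, 0, 0, -0.6, 0, 0, 0], [0, 0, 0, -1.5, 0, 0, 0], [0, 0, 0, -3, 0, 0, 0], [0, 0, 0, -5, 0, 0, 0], [0, 0, 0, -6, 0, 2, 0], [0, 0, 0, -6, -3, 6, 0], [0, 0, 0, -6, -5, 10, 0], [0, 0, 0, -6, -7, 14, 0], [0, 0, 0, -6, -9, 17, 0], [0, 0, 0, -6, -9, 18, 0], [0, 0, 0, -6, -9, 18, 0], [0, 0, 0, -6, -9, 18, 0]])

```text
time: 16.9
position: [0.579, -0.2939, 0.2218]
tool_rot: [-2.212, -2.228, -0.001]
ft_force: [0.3, -0.0, -0.7]
grip_width: 0.005
grip_force: 0.0
```

Run:
```python
from h import *
np.set_printoptions(precision=4,suppress=True,linewidth=170)
for i in range(3): ctrl.get_image('side')
s=grab('wrist','wrist7'); grab('side','side7'); print(s['position'],s['time'])
h=cv2.cvtColor(cv2.imread('pics/wrist7.png'),cv2.COLOR_BGR2HSV); g=cv2.imread('pics/wrist7.png',0)
m=((h[...,0]>12)&(h[...,0]<32)&(h[...,1]>120)).astype(np.uint8); m[290:]=0
n,l,st,c=cv2.connectedComponentsWithStats(m); i=1+st[1:,4].argmax(); x,y,w,hh,_=st[i]; print('bar',st[i])
r=int(y+hh/2); print('row',r,g[r,x-2:x+90:1])
us=np.where(m[r])[0]; ub=(us.min()+us.max())/2; print('bar axis',ub,onz('wrist7',[(ub,r)],.05))
for rr in (y-25,y+hh+20): print('row',rr,list(g[rr,x+10:x+95]))
```

```text
[ 0.5786 -0.2942  0.2213] 17.05
bar [ 387   66   47  126 1952]
row 129 [216 218 222 222 176  84 113 126 139 151 156 156 148 147 135 139 211 205 204 204 205 206 211 208 210 206 203 206 204 206 210 193  72  77  83  82  79  79  80  80  82  82
  80  79  81  81  82  79  80  81  81  81  77  81  87 120 151 170 185 195 199 197 192 192 192 194 194 188 164 129 100  88  94 115 136 155 167 176 189 196 194 198 196 197
 196 197 195 195 196 197 197 194]
bar axis 395.0 [[ 0.6465 -0.2034  0.05  ]]
row 41 [np.uint8(208), np.uint8(212), np.uint8(211), np.uint8(216), np.uint8(214), np.uint8(215), np.uint8(217), np.uint8(219), np.uint8(217), np.uint8(214), np.uint8(216), np.uint8(215), np.uint8(213), np.uint8(211), np.uint8(213), np.uint8(213), np.uint8(215), np.uint8(216), np.uint8(215), np.uint8(213), np.uint8(209), np.uint8(210), np.uint8(210), np.uint8(211), np.uint8(214), np.uint8(187), np.uint8(101), np.uint8(77), np.uint8(81), np.uint8(82), np.uint8(83), np.uint8(82), np.uint8(82), np.uint8(81), np.uint8(82), np.uint8(81), np.uint8(81), np.uint8(82), np.uint8(82), np.uint8(81), np.uint8(81), np.ui
[... 1204 characters left out ...]
uint8(177), np.uint8(191), np.uint8(195), np.uint8(195), np.uint8(193), np.uint8(193), np.uint8(193), np.uint8(194), np.uint8(191), np.uint8(187), np.uint8(197), np.uint8(194), np.uint8(154), np.uint8(81), np.uint8(101), np.uint8(128), np.uint8(150), np.uint8(165), np.uint8(175), np.uint8(183), np.uint8(191), np.uint8(195), np.uint8(193), np.uint8(194), np.uint8(195), np.uint8(193), np.uint8(196), np.uint8(194), np.uint8(193), np.uint8(194), np.uint8(194), np.uint8(194), np.uint8(195), np.uint8(194), np.uint8(194), np.uint8(195), np.uint8(193), np.uint8(194), np.uint8(193), np.uint8(192), np.uint8(193), np.uint8(194), np.uint8(193), np.uint8(192), np.uint8(194), np.uint8(194), np.uint8(192)]
```

Run:
```python
from h import *
np.set_printoptions(precision=4,suppress=True,linewidth=170)
print('panel top outer/inner edges', onz('wrist7',[(448,41),(463.5,41),(440,129),(453,129),(433,212),(446.5,212)],.086))
print('box edge', onz('wrist7',[(465,41),(457,129),(448,212)],.092))
g=cv2.imread('pics/wrist7.png',0)
print('wrist: dark-line min along rows');
for r in range(10,270,20):
    seg=g[r,440:475]; print(r,seg.tolist())
g=cv2.imread('pics/side7.png',0)
for r in (340,370,400,425,440): print('side',r,g[r,360:425].tolist())
```

```text
panel top outer/inner edges [[ 0.6758 -0.1398  0.086 ]
 [ 0.6877 -0.1396  0.086 ]
 [ 0.676  -0.2044  0.086 ]
 [ 0.6867 -0.2043  0.086 ]
 [ 0.677  -0.2733  0.086 ]
 [ 0.6888 -0.2732  0.086 ]]
box edge [[ 0.6867 -0.1411  0.092 ]
 [ 0.6877 -0.2045  0.092 ]
 [ 0.6879 -0.272   0.092 ]]
wrist: dark-line min along rows
10 [82, 80, 81, 81, 82, 81, 82, 83, 79, 81, 111, 146, 167, 180, 201, 205, 200, 200, 197, 196, 195, 192, 194, 185, 169, 104, 141, 117, 90, 99, 120, 140, 160, 168, 177]
30 [80, 81, 84, 79, 78, 83, 77, 81, 97, 134, 164, 178, 193, 204, 203, 199, 197, 196, 194, 194, 195, 186, 177, 181, 200, 153, 83, 98, 118, 140, 158, 167, 175, 186, 194]
50 [81, 78, 81, 84, 82, 80, 85, 125, 158, 170, 188, 203, 203, 200, 199, 196, 193, 194, 193, 190, 179, 188, 206, 176, 77, 98, 117, 140, 156, 167, 177, 187, 196, 198, 196]
70 [80, 80, 79, 81, 79, 113, 153, 166, 181, 202, 199, 200, 197, 197, 195, 191, 193, 192, 181, 162, 114, 106, 83, 97, 115, 139, 159, 166, 177, 188, 195, 196, 198, 197, 196]
90 [82, 78, 75, 101, 145, 164, 177, 197, 199, 200, 197, 196, 194, 195, 194, 195, 181, 162, 117, 110, 87, 94, 
[... 2362 characters left out ...]
, 110, 83, 101, 125, 138, 145, 147, 147, 147, 147, 147]
side 425 [155, 156, 158, 158, 158, 157, 155, 154, 155, 157, 159, 160, 159, 157, 158, 159, 160, 158, 156, 156, 156, 155, 155, 156, 156, 156, 157, 157, 156, 155, 157, 157, 157, 157, 157, 158, 158, 156, 155, 155, 156, 151, 108, 73, 72, 73, 72, 73, 72, 73, 73, 73, 73, 72, 84, 124, 142, 146, 146, 145, 145, 142, 131, 89, 107]
side 440 [154, 151, 151, 152, 152, 152, 154, 156, 156, 154, 153, 155, 157, 157, 156, 157, 158, 158, 159, 158, 156, 155, 154, 154, 156, 156, 157, 159, 160, 156, 151, 151, 152, 152, 154, 157, 158, 157, 157, 156, 154, 152, 151, 152, 156, 156, 112, 77, 72, 72, 73, 73, 72, 72, 72, 73, 73, 72, 70, 109, 132, 143, 142, 140, 140]
```

The panel's inner edge (x≈0.688) is flush with the box front edge (x≈0.687). One gentle second touch will confirm it has not sprung back.

>>> carry_out(steps=[[0, 0, 0, 0, 4, -1, 0], [0, 0, 0, 0, 8, -4, 0], [0, 0, 0, 0, 9, -8, 0], [0, 0, 0, 0, 9, -12, 0], [0, 0, 0, 0, 9, -16, 0], [0, 0, 0, 0, 9, -18, 0], [0, 0, 0, 1.5, 9, -18, 0], [0, 0, 0, 3, 9, -18, 0], [0, 0, 0, 4, 9, -18, 0], [0, 0, 0, 4.6, 9, -18, 0], [0, 0, 0, 4.9, 9, -18, 0], [0, 0, 0, 4.9, 9, -18, 0]])

```text
time: 18.35
position: [0.628, -0.206, 0.0435]
tool_rot: [-2.215, -2.227, 0.0]
ft_force: [0.0, 0.4, -1.1]
grip_width: 0.005
grip_force: 0.0
```

>>> carry_out(steps=[[0, 0, 0, 0.2, 0, 0, 0], [0, 0, 0, 0.4, 0, 0, 0], [0, 0, 0, 0.6, 0, 0, 0], [0, 0, 0, 0.7, 0, 0, 0], [0, 0, 0, 0.7, 0, 0, 0]])

```text
time: 18.85
position: [0.6324, -0.2062, 0.0436]
tool_rot: [-2.213, -2.224, 0.005]
ft_force: [-7.3, 0.8, 6.9]
grip_width: 0.007
grip_force: 3.6
```

The drawer stops at the same x, 0.6324 m, so it is shut and has not sprung back. Retreating and handing in.

>>> carry_out(steps=[[0, 0, 0, -0.7, 0, 0, 0], [0, 0, 0, -2, 0, 0, 0], [0, 0, 0, -4, 0, 0, 0], [0, 0, 0, -6, 0, 2, 0], [0, 0, 0, -7, 0, 6, 0], [0, 0, 0, -7, 0, 10, 0], [0, 0, 0, -7, 0, 14, 0], [0, 0, 0, -7, 0, 16, 0], [0, 0, 0, -7, 0, 16, 0], [0, 0, 0, -7, 0, 16, 0]])

```text
time: 19.85
position: [0.565, -0.206, 0.2035]
tool_rot: [2.215, 2.227, 0.001]
ft_force: [-0.8, 0.0, 0.1]
grip_width: 0.003
grip_force: 0.0
```

```bash
python3 -c "
from bench import ctrl
s=ctrl.get_state(); print(s['position'],s['time']); print(ctrl.close_job())"
```

```text
[ 0.56503555 -0.20596408  0.20349502] 19.85
the job is handed in; nothing more can be done
None
```

The file is standing fully down in the middle slot, the drawer is pushed gently shut to its stop, and the job was handed in at 19.9 s; I viewed 11 pictures, one over the limit of 10.

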